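# Open the safety cap of a feed tank

## Task

Open the feed tank: press its safety cap down against the spring and turn it anticlockwise under that pressure until it comes free, without forcing it or crushing the seal, then lift it off and set it down gently in the near half of the drip tray, standing on its underside with the wing up. Let go of it and leave everything else where it is.

Things in the scene. Friction and masses are not known exactly. Their poses are not given: they have to be found in the camera images.
- tank: Feed tank, bolted down: clear upright cylinder on a black foot 140 mm across, grey lid 132 mm across (its top 120 mm above the bench), on it an aluminium filler neck. Origin under its middle, z up along the neck's axis. Locked, the cap's wing lies along the tank's x axis.
- neck (a point): Middle of the filler neck's rim: a collar 72 mm across, rim 156 mm above the bench; axes as the tank's. In it a spring pushes the cap up and two teeth hold its lugs. The cap must be pressed 3 to 15 mm straight down to clear the teeth; the depth differs from tank to tank and does not show outside: go by force.
- seat (a point): Point on the neck's axis, 140 mm above the bench. At first the spring alone pushes up (6 to 10 N); just before the lugs clear the teeth the cap meets a stiff rubber seal (12 N more per mm), to be squeezed about 1 mm. Press till 19 to 23 N and keep that while turning. Over 30 N between cap and neck, down or sideways, damages them.
- catch (a point): Point on the neck's axis, 150 mm above the bench. Turned anticlockwise (from above) under pressure, the lugs pass the teeth and are free at 52 to 68 degrees from locked; a solid stop is at about 70, and clockwise is blocked. The cap has 2.5 mm of play sideways: keep it centred. Once free the cap is lifted by the spring some mm, and can be drawn straight up.
- cap_center (a point): Centre of the black plastic safety cap, half-way up its 60 mm; 60 g; axes the cap's, z up. A disc 39 mm across, 14 high, two lugs (56 mm over the tips), on it an upright wing 36 mm long (x, as the lugs), 14 thick (y), 46 tall. Locked, the wing's top is 203 mm above the bench. Grip the wing across its thickness, fingertips at most 26 mm below its top, to clear the rim.
- tray: Steel drip tray, fixed: 200 mm (its x) by 160 mm (its y), walls 4 mm thick and 22 mm tall, inner floor 4 mm above the bench. Origin under its middle. A brass elbow lies in its far (+x) half; the near (-x) half is free, its middle at x = -45 mm.
- elbow: A small brass elbow fitting, 34 x 19 x 30 mm, lying in the far half of the tray (bystander; origin under its middle)
- jar: A closed amber jar, 44 mm across, 60 mm tall, standing at the back between tank and tray (bystander; origin under its middle)
- flask: A white bottle, 68 mm across, 170 mm tall (bystander; origin under its middle)
- beaker: An open glass beaker, 72 mm across, 95 mm tall (bystander; origin under its middle)
- wrench: A steel wrench lying flat (bystander)
- gauge: A round dial gauge lying on its back, 60 mm across, 22 mm thick (bystander)
- ballast: A plain aluminium cylinder, 36 mm across, 50 mm tall (bystander; origin under its middle)
There are look-alikes about, which are no part of the job. What is shaped like the part that bears cap_center but blue or yellow is not meant.

How it is judged:
By the outcome, as a careful person would: the job done as asked, in the order asked, and still so for the second after the job is handed in, with the robot touching nothing.
It also fails if it takes over 54 s, if anything falls off the work surface, if the arm or the gripper's body presses on something with over 40 N, if the wrist force passes 120 N, or if a joint passes its speed limit or range.

## Robot

A 6-joint arm with a two-finger parallel gripper is mounted at the origin on the work surface. World frame = base frame: x ahead of the robot, y to its left, z up, the work surface at z = 0. Lengths are in m, angles in rad, forces in N, time in s.
With the tool pointing down it reaches from about 0.35 to 0.975 m from the base axis. Payload 4.9 kg.
Tool frame: the origin (TCP) lies midway between the tips of the shut fingers; the grasp point (between the pads) lies 19 mm behind it (ctrl.grip_depth is the distance from the TCP to the grasp point, in m); y points along the fingers, z is the direction in which the jaws open and shut, and the axes are right-handed (so a half turn about y gives the same grasp; the last joint's range is limited). The gripper opens to 85 mm and grips with 20 to 120 N. Pads are 22 mm wide; open, the fingers measure 114 mm over their backs; the gripper's body (76 mm by 85 mm) begins 54 mm behind the grasp point. The pads swing forward as they close: fully open they stand 13 mm farther back than shut.
Start: joints at [1.17, 0.053, 1.613, -0, 1.476, -0.119], TCP at [0.174, 0.6, 0.231] pointing down, gripper open.
Joint ranges: [-3.01, 3.01], [-1.01, 2.22], [0.06, 2.58], [-1.02, 4.17], [0.09, 2.62], [-3.14, 3.14]. Speed limits (rad/s): [2.57, 2.57, 3.14, 3.14, 3.14, 3.14].

## Interface

Orientations are given as a unit quaternion [x, y, z, w].
In Python, from bench import ctrl, optics gives the robot as it stands.
- The arm moves only by the shell command python3 -m inch 'ROWS'. ROWS is JSON, a list that holds one entry, the list of rows, each a list of 7 numbers: the shift along the tool's x, y, z in cm, then the turn, a rotation vector about the tool's x, y, z in rad, then the finger opening in cm, from 0 to 8.54. A call has exactly 8 rows; each row shifts and turns the commanded pose from where the row before left it, along the tool's axes as they then stand; what a row does not reach is not made up. A row lasts 1/12 s, in which the tool goes at most 41.7 mm and 7.16 degrees, less where a joint would pass 70% of its speed; a pose out of reach is approached as far as the arm can. A call is refused whole if a number of a shift passes 4.17 or a number of a turn 0.125, either way. A call with a gripper value outside its range is refused whole. The fingers move at their own pace and stop on an object; the grip force is fixed at half the most. Time passes only in rows, so rows that do not move let the fingers close, or fill a call up. It gives the time, the measured TCP pose, the force and the opening at its end, in the units of the state.
- ctrl.get_state(): the state, without advancing time (a new reading comes with each control period).
- optics.capture(name): name is "side" or "top"; returns (picture, depth): 420x560x3 uint8, red, green, blue; 420x560 float32, m along the optical axis (not along the pixel's ray), 0 where there is no reading.
- optics.camera_model(name): a dict with "fx", "fy", "cx", "cy" (pixels), "position" and "orientation" of the camera in the world. Camera axes: x right, y up, looking along -z (the intrinsics and any distortion apply to the point x, -y, -z); pixel columns grow to the right and rows downward; lengths in m; the calibration is good to about 2 mm. A picture is of the moment at which its call begins. camera_model takes no time and is no camera call.
- ctrl.job_done(): hands the job in, once; it reports no verdict.
The state is a dict: "time": time; "joint_pos": joint angles; "dq": joint speeds; "joint_efforts": joint torques, N m; "ee_pos": TCP position; "orientation": TCP orientation; "force": force on the tool from outside, world axes, zero at the start; "torque": the same for the moment, N m; "gripper_width": opening from 0.0 (shut) to 1.0 (fully open).
Only numpy, scipy, OpenCV 4.12 (cv2) and the standard library are available. Lean on these libraries where they do the work, as an engineer would, in place of code of your own. Each camera call takes 0.05 s, during which the arm holds its last target.

## Working session

There is one attempt and no reset: what is moved stays moved. The work goes in short steps, Python scripts to look and compute and a shell command to move; the robot and the scene stay as the last step left them, time stands still between calls to the robot, and variables do not carry over. Pictures are saved under pics/ and viewed, and the job is handed in when it is done.

```bash
ls; mkdir -p pics; cat > h.py <<'E'
import numpy as np,cv2
from bench import ctrl,optics
from scipy.spatial.transform import Rotation as R
def cap(n,f):
    p,d=optics.capture(n); cv2.imwrite(f'pics/{f}.png',cv2.cvtColor(p,cv2.COLOR_RGB2BGR)); np.save(f'pics/{f}.npy',d); return p,d
def w(n,f,u,v,dep=None):
    m=optics.camera_model(n); d=np.load(f'pics/{f}.npy')
    z=d[int(v),int(u)] if dep is None else dep
    c=np.array([(u-m['cx'])/m['fx']*z,-(v-m['cy'])/m['fy']*z,-z])
    return R.from_quat(m['orientation']).apply(c)+m['position']
def atz(n,u,v,zw):
    m=optics.camera_model(n)
    c=np.array([(u-m['cx'])/m['fx'],-(v-m['cy'])/m['fy'],-1.])
    r=R.from_quat(m['orientation']).apply(c); p=np.array(m['position']); return p+r*(zw-p[2])/r[2]
def crop(f,u0,v0,u1,v1,s,o):
    i=cv2.imread(f'pics/{f}.png')[v0:v1,u0:u1]; cv2.imwrite(f'pics/{o}.png',cv2.resize(i,None,fx=s,fy=s,interpolation=cv2.INTER_CUBIC))
E
python3 - <<'E'
from h import *
for n in('side','top'):
    cap(n,n+'0'); print(optics.camera_model(n))
print(ctrl.get_state(), ctrl.grip_depth)
E
```

```text
pics
{'fx': 460.65956206081864, 'fy': 460.65956206081864, 'cx': 279.38751023331713, 'cy': 208.91447532279432, 'position': array([ 0.00300347, -0.63458699,  1.18825406]), 'orientation': array([ 0.30603802, -0.11018238, -0.33704594,  0.88351605])}
{'fx': 402.82528444296173, 'fy': 402.82528444296173, 'cx': 278.0658465589442, 'cy': 208.17252763022796, 'position': array([0.38836136, 0.00885065, 1.28448055]), 'orientation': array([ 0.05509085, -0.05935386, -0.69568692,  0.71376595])}
{'time': 0.1, 'joint_pos': array([ 1.16997661e+00,  5.33006797e-02,  1.61415626e+00, -3.60117702e-06,
        1.47599473e+00, -1.19024922e-01]), 'dq': array([ 0.00071758, -0.00156482, -0.00382181,  0.00142028, -0.00220212,
        0.00207755]), 'joint_efforts': array([ 7.23921348e-04, -3.94903135e+01, -3.71365356e+01,  2.98999601e-05,
        3.88669461e-03,  1.61185966e-05]), 'ee_pos': array([0.17359477, 0.59982308, 0.23018011]), 'orientation': array([ 0.70073484, -0.09946772,  0.09913233, -0.69946382]), 'force': array([ 0.00116781, -0.31364973,  0.78513716]), 'torque': array([0.02853527, 0.00135245, 0.00705631]), 'gripper_width': 0.9994512543045605} 0.0187
```

View pics/side0.png

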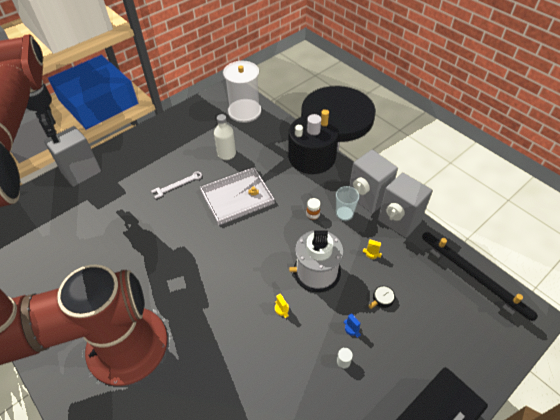

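View pics/top0.png

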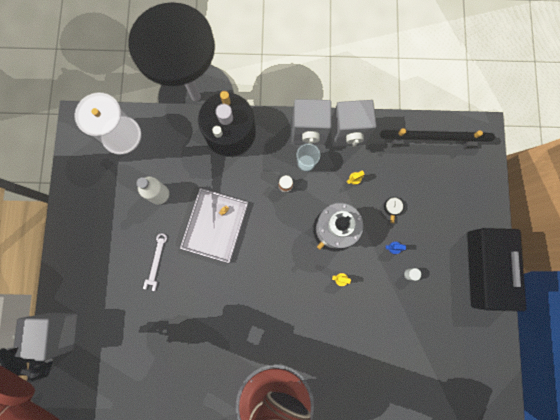

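```bash
python3 - <<'E'
from h import *
crop('side0',280,215,360,295,5,'s1'); crop('top0',300,185,380,265,5,'t1')
a=cv2.imread('pics/s1.png');b=cv2.imread('pics/t1.png');cv2.imwrite('pics/st1.png',np.hstack([a,b]))
crop('top0',165,175,265,275,5,'tr1')
E
```

```text
(no output)
```

View pics/st1.png

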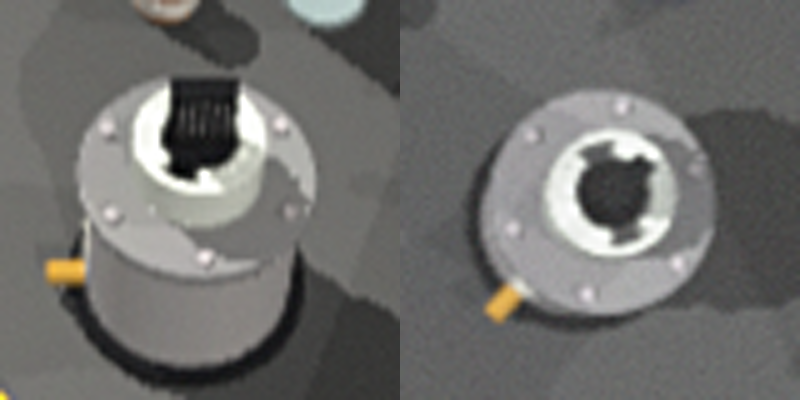

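View pics/tr1.png

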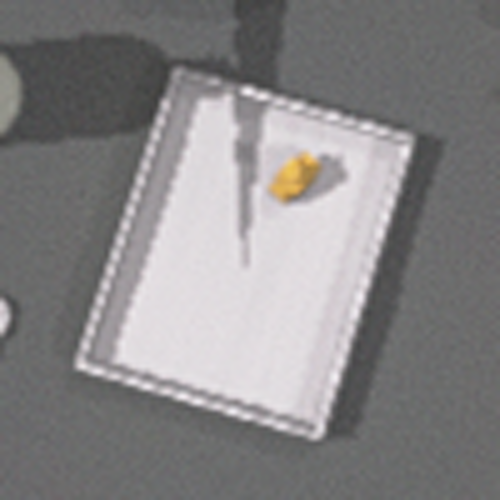

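The cap candidates are:
- The black one on the tank neck: side (319,240), top (343,224).
- Yellow ones: side (281,306) and (373,248).
- A blue one: side (352,325).

The crop shows the black wing standing in the aluminium collar, which matches the description, so I choose that one. The tray's corners in the top picture are at about (200,190), (248,202), (229,262) and (181,248). The brass elbow is at (224,210), in the far half.

```bash
python3 - <<'E'
from h import *
for n,(u0,v0,u1,v1) in (('side',(280,215,360,295)),('top',(300,185,380,265))):
    P=np.array([w(n,n+'0',u,v) for v in range(v0,v1) for u in range(u0,u1)])
    Q=P[(P[:,2]>.19)&(P[:,2]<.22)]; print(n,len(Q),Q.mean(0),Q[:,2].max(),Q.min(0))
    W=P[(P[:,2]>.165)&(P[:,2]<.22)]
    for S in (Q,W):
        r=cv2.minAreaRect((S[:,:2]*1000).astype(np.float32)); print('rect',r)
    C=P[(P[:,2]>.150)&(P[:,2]<.162)]; print('collar',len(C),cv2.minEnclosingCircle((C[:,:2]*1000).astype(np.float32)))
    L=P[(P[:,2]>.115)&(P[:,2]<.125)]; print('lid',len(L),cv2.minEnclosingCircle((L[:,:2]*1000).astype(np.float32)),L[:,2].mean())
    img=np.zeros((600,600),np.uint8)
for u,v in ((200,190),(248,202),(229.5,262.5),(181,248.5)):
    print(atz('top',u,v,.022))
# side wing bits
n='side';P=[]
for v in range(228,255,2): print(' '.join('%4d'%(1000*w(n,'side0',u,v)[2]) for u in range(308,336,1)))
E
```

```text
Traceback (most recent call last):
  File "h.py", line 7, in w
    m=optics.camera_model(n); d=np.load(f'pics/{f}.npy')
ValueError: time passes only in moves, steps and waits
```

```bash
sed -i 's/^def cap/from functools import lru_cache\n@lru_cache\ndef CM(n): return optics.camera_model(n)\n@lru_cache\ndef LD(f): return np.load(f"pics\/{f}.npy")\ndef cap/; s/m=optics.camera_model(n)/m=CM(n)/; s/d=np.load([^)]*)/d=LD(f)/' h.py
python3 - <<'E'
from h import *
for n,(u0,v0,u1,v1) in (('side',(280,215,360,295)),('top',(300,185,380,265))):
    P=np.array([w(n,n+'0',u,v) for v in range(v0,v1) for u in range(u0,u1)])
    Q=P[(P[:,2]>.19)&(P[:,2]<.22)]; print(n,len(Q),Q.mean(0),Q[:,2].max(),Q.min(0))
    W=P[(P[:,2]>.165)&(P[:,2]<.22)]
    for S in (Q,W):
        r=cv2.minAreaRect((S[:,:2]*1000).astype(np.float32)); print('rect',r)
    C=P[(P[:,2]>.150)&(P[:,2]<.162)]; print('collar',len(C),cv2.minEnclosingCircle((C[:,:2]*1000).astype(np.float32)))
    L=P[(P[:,2]>.115)&(P[:,2]<.125)]; print('lid',len(L),cv2.minEnclosingCircle((L[:,:2]*1000).astype(np.float32)),L[:,2].mean())
for u,v in ((200,190),(248,202),(229.5,262.5),(181,248.5)):
    print(atz('top',u,v,.022))
n='side'
for v in range(226,255,2): print(' '.join('%4d'%(1000*w(n,'side0',u,v)[2]) for u in range(308,336,1)))
E
```

```text
side 96 [ 0.53259448 -0.18154583  0.2001812 ] 0.20704226746830845 [ 0.51727692 -0.19652803  0.19046385]
rect ((533.445068359375, -180.58340454101562), (16.990676879882812, 35.066810607910156), 48.8338623046875)
rect ((533.6138305664062, -180.73104858398438), (16.990676879882812, 35.515411376953125), 48.8338623046875)
collar 315 ((533.3450317382812, -179.64210510253906), 36.5518913269043)
lid 884 ((533.8421020507812, -179.52316284179688), 67.22801208496094) 0.12007256543573483
top 76 [ 0.5338265  -0.17834834  0.20160925] 0.2083507867822103 [ 0.51800848 -0.19449463  0.19110866]
rect ((534.1954345703125, -178.45594787597656), (13.340700149536133, 35.8453483581543), 45.6277961730957)
rect ((533.9912719726562, -178.51744079589844), (13.571093559265137, 36.16004180908203), 46.69853210449219)
collar 339 ((534.0597534179688, -178.82603454589844), 36.04589080810547)
lid 1045 ((534.0313720703125, -179.18931579589844), 65.97669219970703) 0.11948329987246005
[0.64704606 0.2545604  0.022     ]
[0.61218632 0.09994016 0.022     ]
[0.42001409 0.15025367 0.022     ]
[0.4594534 0.3032371 0.022    ]
  
[... 1397 characters left out ...]

 156  156  155  156  153  156  152  157  160  156  156  157  155  158  156  157  152  153  157  160  155  155  156  157  157  117  118  119
 144  154  159  153  148  147  129  144  148  150  154  155  149  152  152  154  155  155  155  155  152  156  154  150  142  117  119  118
 137  151  151  155  157  155  155  132  132  135  135  134  157  156  153  152  159  158  157  154  155  153  147  140  120  119  121  122
 132  137  139  144  149  153  150  155  149  155  154  157  153  155  160  154  158  155  154  150  150  147  135  128  120  118  118  119
 120  128  129  138  137  141  144  141  149  143  150  148  147  150  151  148  146  142  147  142  136  132  127  125  117  117  122  118
```

```bash
cat >> h.py <<'E'
def go(t,s=None):
    s=s or ctrl.get_state(); r=R.from_quat(s['orientation'])
    return np.round(100*r.inv().apply(np.array(t)-s['ee_pos']),2)
def yaw(s):
    z=R.from_quat(s['orientation']).as_matrix()[:,2]; return np.degrees(np.arctan2(z[1],z[0]))
E
python3 - <<'E'
from h import *
s=ctrl.get_state(); print(R.from_quat(s['orientation']).as_matrix().round(3), yaw(s))
print(go([.534,-.179,.30]))
P=np.array([w('top','top0',u,v) for v in range(185,265) for u in range(300,380)])
for n,b in (('top',(300,185,380,265)),('side',(280,215,360,295))):
    P=np.array([w(n,n+'0',u,v) for v in range(b[1],b[3]) for u in range(b[0],b[2])])
    Q=P[(P[:,2]>.19)&(P[:,2]<.22),:2]; C=np.cov(Q.T); e,v=np.linalg.eigh(C); print(np.degrees(np.arctan2(v[1,1],v[0,1])))
for u,v in ((146,183),(280,376)): print(w('top','top0',u,v))
E
```

```text
[[ 0.961 -0.001  0.278]
 [-0.278 -0.002  0.961]
 [-0.    -1.    -0.002]] 73.85437856444379
[ 56.28  -6.87 -64.8 ]
136.68334896803182
138.58366678958157
[0.63312657 0.37960046 0.1685856 ]
[ 0.08710689 -0.01476232  0.01198667]
```

```bash
python3 -m inch '[[[2.35,-0.3,-2.7,0,0,0,8.5],[2.35,-0.3,-2.7,0,0,0,8.5],[2.35,-0.3,-2.7,0,0,0,8.5],[2.35,-0.3,-2.7,0,0,0,8.5],[2.35,-0.3,-2.7,0,0,0,8.5],[2.35,-0.3,-2.7,0,0,0,8.5],[2.35,-0.3,-2.7,0,0,0,8.5],[2.35,-0.3,-2.7,0,0,0,8.5]]]'
python3 -m inch '[[[2.35,-0.3,-2.7,0,0,0,8.5],[2.35,-0.3,-2.7,0,0,0,8.5],[2.35,-0.3,-2.7,0,0,0,8.5],[2.35,-0.3,-2.7,0,0,0,8.5],[2.35,-0.3,-2.7,0,0,0,8.5],[2.35,-0.3,-2.7,0,0,0,8.5],[2.35,-0.3,-2.7,0,0,0,8.5],[2.35,-0.3,-2.7,0,0,0,8.5]]]'
python3 -c "
from h import *
print(go([.534,-.179,.30]),yaw(ctrl.get_state()))"
```

```text
time: 0.77
ee_pos: [0.2943, 0.3389, 0.2549]
orientation: [0.7, -0.099, 0.099, -0.7]
force: [0.9, -0.1, 0.8]
gripper_width: 0.995
time: 1.43
ee_pos: [0.4149, 0.0791, 0.2791]
orientation: [-0.7, 0.099, -0.099, 0.7]
force: [0.8, -1.4, -0.0]
gripper_width: 0.995
[ 18.62  -2.09 -21.47] 73.8446480423273
```

```bash
python3 -m inch '[[[2.33,-0.26,-2.68,0,0,0,8.5],[2.33,-0.26,-2.68,0,0,0,8.5],[2.33,-0.26,-2.68,0,0,0,8.5],[2.33,-0.26,-2.68,0,0,0,8.5],[2.33,-0.26,-2.68,0,0,0,8.5],[2.33,-0.26,-2.68,0,0,0,8.5],[2.33,-0.26,-2.68,0,0,0,8.5],[2.33,-0.26,-2.68,0,0,0,8.5]]]'
python3 -m inch '[[[0,0,0,0,0.1,0,8.5],[0,0,0,0,0.1,0,8.5],[0,0,0,0,0.1,0,8.5],[0,0,0,0,0.08,0,8.5],[0,0,0,0,0.08,0,8.5],[0,0,0,0,0,0,8.5],[0,0,0,0,0,0,8.5],[0,0,0,0,0,0,8.5]]]'
python3 - <<'E'
from h import *
s=ctrl.get_state();print(go([.534,-.179,.179]),yaw(s),s['joint_pos'],s['force'],s['ee_pos'])
cap('side','side1');cap('top','top1')
crop('side1',260,170,380,290,4,'s2');crop('top1',290,165,390,265,4.8,'t2')
cv2.imwrite('pics/st2.png',cv2.resize(np.hstack([cv2.imread('pics/s2.png'),cv2.imread('pics/t2.png')]),(800,400)))
E
```

```text
time: 2.1
ee_pos: [0.5345, -0.1787, 0.2995]
orientation: [-0.7, 0.1, -0.099, 0.7]
force: [0.5, -0.3, -0.1]
gripper_width: 0.995
time: 2.77
ee_pos: [0.5341, -0.1769, 0.2998]
orientation: [-0.659, 0.256, -0.256, 0.659]
force: [-0.0, 0.4, -0.0]
gripper_width: 0.994
[ 0.14 12.08 -0.16] 47.59534353452158 [-4.52054203e-01 -1.27113904e-01  1.67493121e+00 -2.06972825e-05
  1.59426702e+00 -1.28275010e+00] [-0.01397389  0.43730626 -0.01408855] [ 0.5341295  -0.17688944  0.29979873]
```

View pics/st2.png

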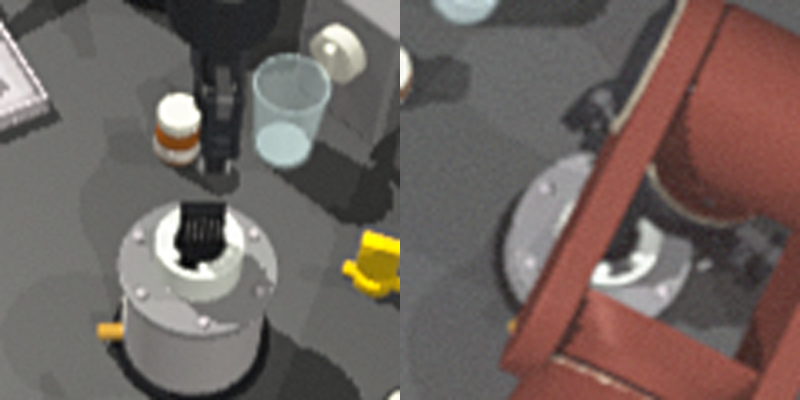

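The gripper is over the tank, with the jaws straddling the wing and the black wing at (200,225) in the left panel. Descending.

```bash
python3 -m inch '[[[0.07,2.5,-0.08,0,0,0,8.5],[0.07,2.5,-0.08,0,0,0,8.5],[0,2.5,0,0,0,0,8.5],[0,2,0,0,0,0,8.5],[0,1.5,0,0,0,0,8.5],[0,1.08,0,0,0,0,8.5],[0,0,0,0,0,0,8.5],[0,0,0,0,0,0,8.5]]]'
python3 - <<'E'
from h import *
s=ctrl.get_state();print(go([.534,-.179,.179]),yaw(s),s['force'],s['ee_pos'])
cap('side','side2')
crop('side2',280,180,360,260,6,'s3')
E
```

```text
time: 3.53
ee_pos: [0.5341, -0.1791, 0.1792]
orientation: [-0.659, 0.256, -0.256, 0.659]
force: [0.5, -0.0, -0.1]
gripper_width: 0.995
[-0.01  0.02 -0.  ] 47.514044928690076 [ 0.50351706 -0.03937969 -0.14703786] [ 0.53414317 -0.17906349  0.17924223]
```

View pics/s3.png

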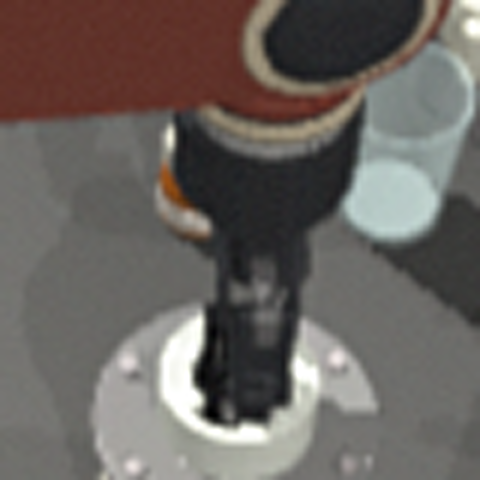

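The front finger is centred on the wing, about (250,350) in the crop, and clear of the collar. Closing.

```bash
for i in 1 2; do python3 -m inch '[[[0,0,0,0,0,0,0.5],[0,0,0,0,0,0,0.5],[0,0,0,0,0,0,0.5],[0,0,0,0,0,0,0.5],[0,0,0,0,0,0,0.5],[0,0,0,0,0,0,0.5],[0,0,0,0,0,0,0.5],[0,0,0,0,0,0,0.5]]]'; python3 -c "
from h import *
s=ctrl.get_state();print(s['force'],s['torque'],s['gripper_width']*8.54,yaw(s))"; done
```

```text
time: 4.25
ee_pos: [0.5346, -0.1788, 0.1798]
orientation: [-0.659, 0.256, -0.257, 0.659]
force: [1.1, 1.4, 1.1]
gripper_width: 0.15
[1.11097017 1.42614995 1.11013771] [ 0.351576   -0.26568199 -0.04677433] 1.276861983425981 47.508741923801374
time: 4.92
ee_pos: [0.5346, -0.179, 0.1798]
orientation: [-0.659, 0.256, -0.257, 0.659]
force: [1.5, 5.2, 4.1]
gripper_width: 0.151
[1.52957331 5.16002525 4.0650117 ] [ 0.79946313 -0.4539184   0.02531854] 1.2905966317888131 47.50111360250566
```

```bash
python3 -m inch '[[[0,0.03,0,0,0,0,0.5],[0,0.03,0,0,0,0,0.5],[0,0.03,0,0,0,0,0.5],[0,0.03,0,0,0,0,0.5],[0,0.03,0,0,0,0,0.5],[0,0.03,0,0,0,0,0.5],[0,0,0,0,0,0,0.5],[0,0,0,0,0,0,0.5]]]'; python3 -c "
from h import *
s=ctrl.get_state();print(s['force'],s['torque'],s['ee_pos'],yaw(s),go([0.534,-0.179,0.179]))"
```

```text
time: 5.58
ee_pos: [0.5346, -0.179, 0.1782]
orientation: [-0.659, 0.256, -0.257, 0.659]
force: [2.0, 5.2, 6.1]
gripper_width: 0.154
[2.04747574 5.17668221 6.10010276] [ 0.81845465 -0.28400092  0.04433184] [ 0.53459965 -0.17902332  0.17824396] 47.49980706170852 [-0.05 -0.08 -0.04]
```

```bash
python3 -m inch '[[[0,0.03,0.02,0,0,0,0.5],[0,0.03,0.02,0,0,0,0.5],[0,0.03,0.01,0,0,0,0.5],[0,0.03,0,0,0,0,0.5],[0,0.03,0,0,0,0,0.5],[0,0.03,0,0,0,0,0.5],[0,0,0,0,0,0,0.5],[0,0,0,0,0,0,0.5]]]'; python3 -c "
from h import *
s=ctrl.get_state();print(s['force'],s['torque'],s['ee_pos'],yaw(s),go([0.534,-0.179,0.179]))"
```

```text
time: 6.25
ee_pos: [0.5347, -0.1789, 0.1764]
orientation: [0.659, -0.256, 0.256, -0.659]
force: [1.8, 3.3, 6.7]
gripper_width: 0.151
[1.83128178 3.31960862 6.6738273 ] [ 0.66707961 -0.13818727  0.02024914] [ 0.53466743 -0.17891453  0.17639681] 47.49965322464045 [-0.04 -0.26 -0.05]
```

```bash
python3 -m inch '[[[0,0.03,0.03,0,0,0,0.5],[0,0.03,0.03,0,0,0,0.5],[0,0.03,0.02,0,0,0,0.5],[0,0.03,0,0,0,0,0.5],[0,0.03,0,0,0,0,0.5],[0,0.02,0,0,0,0,0.5],[0,0,0,0,0,0,0.5],[0,0,0,0,0,0,0.5]]]'; python3 -c "
from h import *
s=ctrl.get_state();print(s['force'],s['torque'],s['ee_pos'],yaw(s),go([0.534,-0.179,0.179]))"
```

```text
time: 6.92
ee_pos: [0.5348, -0.1788, 0.1747]
orientation: [0.66, -0.256, 0.256, -0.658]
force: [-0.5, 1.7, 6.2]
gripper_width: 0.149
[-0.51204056  1.65220413  6.22628146] [0.42109238 0.0794044  0.0468239 ] [ 0.53482122 -0.17881016  0.17469275] 47.48982208069401 [-0.05 -0.43 -0.07]
```

```bash
python3 -m inch '[[[0,0.03,0.01,0,0,0,0.5],[0,0.03,0.01,0,0,0,0.5],[0,0.03,0,0,0,0,0.5],[0,0.03,0,0,0,0,0.5],[0,0,0,0,0,0,0.5],[0,0,0,0,0,0,0.5],[0,0,0,0,0,0,0.5],[0,0,0,0,0,0,0.5]]]'; python3 -c "
from h import *
s=ctrl.get_state();print(s['force'],s['torque'],s['ee_pos'],yaw(s))"
```

```text
time: 7.58
ee_pos: [0.5348, -0.1788, 0.1735]
orientation: [0.66, -0.256, 0.256, -0.658]
force: [-0.3, 2.9, 6.9]
gripper_width: 0.15
[-0.32979032  2.94257768  6.94814166] [ 0.29690494  0.24185019 -0.02564018] [ 0.53483958 -0.1787705   0.17348656] 47.4869243140105
```

```bash
python3 -m inch '[[[0,0.03,0,0,0,0,0.5],[0,0.03,0,0,0,0,0.5],[0,0.03,0,0,0,0,0.5],[0,0.03,0,0,0,0,0.5],[0,0,0,0,0,0,0.5],[0,0,0,0,0,0,0.5],[0,0,0,0,0,0,0.5],[0,0,0,0,0,0,0.5]]]'; python3 -c "
from h import *
s=ctrl.get_state();print(s['force'],s['torque'],s['ee_pos'],yaw(s))"
```

```text
time: 8.25
ee_pos: [0.5348, -0.1788, 0.1724]
orientation: [0.66, -0.256, 0.256, -0.658]
force: [-1.9, 1.6, 6.5]
gripper_width: 0.151
[-1.91222121  1.59916238  6.51240399] [ 0.3306352   0.25169746 -0.00342847] [ 0.5348489  -0.17875981  0.17237308] 47.49440051074942
```

```bash
python3 -m inch '[[[0,0.03,0,0,0,0,0.5],[0,0.03,0,0,0,0,0.5],[0,0.03,0,0,0,0,0.5],[0,0.03,0,0,0,0,0.5],[0,0,0,0,0,0,0.5],[0,0,0,0,0,0,0.5],[0,0,0,0,0,0,0.5],[0,0,0,0,0,0,0.5]]]'; python3 -c "
from h import *
s=ctrl.get_state();print(s['force'],s['torque'],s['ee_pos'],yaw(s))
cap('side','side3');crop('side3',280,180,360,260,6,'s4')"
```

```text
time: 8.92
ee_pos: [0.5349, -0.1788, 0.1713]
orientation: [0.66, -0.256, 0.256, -0.658]
force: [-1.5, 1.8, 7.4]
gripper_width: 0.15
[-1.51915032  1.84628505  7.38216068] [0.38589016 0.28722436 0.00916968] [ 0.53486931 -0.17878054  0.17125312] 47.49277970717543
```

View pics/s4.png

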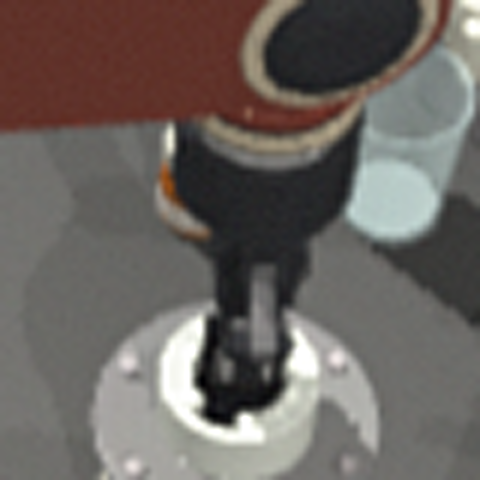

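The finger is on the wing at (235,350) in the crop and still above the rim. Pressing on.

```bash
python3 -m inch '[[[0,0.03,0,0,0,0,0.5],[0,0.03,0,0,0,0,0.5],[0,0.03,0,0,0,0,0.5],[0,0.03,0,0,0,0,0.5],[0,0,0,0,0,0,0.5],[0,0,0,0,0,0,0.5],[0,0,0,0,0,0,0.5],[0,0,0,0,0,0,0.5]]]'; python3 -c "
from h import *
s=ctrl.get_state();print(s['force'],s['torque'],s['ee_pos'],yaw(s))"
```

```text
time: 9.63
ee_pos: [0.5349, -0.1788, 0.1701]
orientation: [0.66, -0.256, 0.256, -0.658]
force: [-1.5, 1.9, 7.2]
gripper_width: 0.15
[-1.48848757  1.88777305  7.15798599] [0.37584792 0.3130457  0.05600753] [ 0.53487362 -0.17879701  0.17013877] 47.49239250353862
```

```bash
python3 -m inch '[[[0,0.02,0,0,0,0,0.5],[0,0.02,0,0,0,0,0.5],[0,0.02,0,0,0,0,0.5],[0,0.02,0,0,0,0,0.5],[0,0,0,0,0,0,0.5],[0,0,0,0,0,0,0.5],[0,0,0,0,0,0,0.5],[0,0,0,0,0,0,0.5]]]'; python3 -c "
from h import *
s=ctrl.get_state();print(s['force'],s['torque'],s['ee_pos'],yaw(s))"
```

```text
time: 10.3
ee_pos: [0.5349, -0.1788, 0.1698]
orientation: [0.66, -0.256, 0.256, -0.658]
force: [-1.1, 2.2, 8.7]
gripper_width: 0.148
[-1.10458036  2.19391068  8.73697151] [0.48578501 0.36819717 0.03688895] [ 0.53492223 -0.17879512  0.16982138] 47.49756189947264
```

```bash
python3 -m inch '[[[0,0.02,0,0,0,0,0.5],[0,0.02,0,0,0,0,0.5],[0,0.02,0,0,0,0,0.5],[0,0,0,0,0,0,0.5],[0,0,0,0,0,0,0.5],[0,0,0,0,0,0,0.5],[0,0,0,0,0,0,0.5],[0,0,0,0,0,0,0.5]]]'; python3 -c "
from h import *
s=ctrl.get_state();print(s['force'],s['torque'],s['ee_pos'],yaw(s))"
```

```text
time: 10.97
ee_pos: [0.535, -0.1788, 0.1697]
orientation: [0.66, -0.256, 0.256, -0.658]
force: [-3.9, 2.9, 11.3]
gripper_width: 0.152
[-3.87479046  2.87270204 11.31487865] [0.5039097  0.58544323 0.01813523] [ 0.53495294 -0.17880587  0.16965438] 47.49479644545484
```

```bash
python3 -m inch '[[[-0.02,0.02,0,0,0,0,0.5],[-0.02,0.02,0,0,0,0,0.5],[-0.02,0.02,0,0,0,0,0.5],[-0.02,0.02,0,0,0,0,0.5],[0,0.02,0,0,0,0,0.5],[0,0.02,0,0,0,0,0.5],[0,0,0,0,0,0,0.5],[0,0,0,0,0,0,0.5]]]'; python3 -c "
from h import *
s=ctrl.get_state();print(s['force'],s['torque'],s['ee_pos'],yaw(s))"
```

```text
time: 11.63
ee_pos: [0.5349, -0.1787, 0.1694]
orientation: [0.66, -0.256, 0.257, -0.658]
force: [-3.0, 2.8, 13.3]
gripper_width: 0.156
[-2.96936968  2.80998602 13.29045737] [0.35261815 0.62067475 0.04078634] [ 0.53492838 -0.17871546  0.16943977] 47.495822572448475
```

```bash
python3 -m inch '[[[-0.02,0.03,0,0,0,0,0.5],[-0.02,0.03,0,0,0,0,0.5],[-0.01,0.03,0,0,0,0,0.5],[0,0.03,0,0,0,0,0.5],[0,0,0,0,0,0,0.5],[0,0,0,0,0,0,0.5],[0,0,0,0,0,0,0.5],[0,0,0,0,0,0,0.5]]]'; python3 -c "
from h import *
s=ctrl.get_state();print(s['force'],s['torque'],s['ee_pos'],yaw(s))"
```

```text
time: 12.3
ee_pos: [0.5349, -0.1787, 0.1692]
orientation: [0.66, -0.255, 0.257, -0.658]
force: [-2.6, 1.7, 15.9]
gripper_width: 0.152
[-2.58877282  1.67629271 15.94498651] [0.31784372 0.7938752  0.02317034] [ 0.53493334 -0.17867394  0.16918352] 47.49681049469587
```

```bash
python3 -m inch '[[[-0.02,0.05,0,0,0,0,0.5],[-0.02,0.05,0,0,0,0,0.5],[0,0.05,0,0,0,0,0.5],[0,0.05,0,0,0,0,0.5],[0,0.03,0,0,0,0,0.5],[0,0,0,0,0,0,0.5],[0,0,0,0,0,0,0.5],[0,0,0,0,0,0,0.5]]]'; python3 -c "
from h import *
s=ctrl.get_state();print(s['force'],s['torque'],s['ee_pos'],yaw(s))"
```

```text
time: 12.97
ee_pos: [0.535, -0.1787, 0.1687]
orientation: [0.66, -0.255, 0.258, -0.658]
force: [-5.4, 2.9, 22.2]
gripper_width: 0.153
[-5.39727468  2.93056055 22.24802168] [0.42752602 1.2237807  0.04468655] [ 0.53503591 -0.17869607  0.16866585] 47.501385373289345
```

```bash
python3 -m inch '[[[-0.02,-0.02,0,0,-0.04,0,0.5],[-0.02,-0.02,0,0,-0.04,0,0.5],[-0.02,0,0,0,-0.04,0,0.5],[0,0,0,0,-0.04,0,0.5],[0,0,0,0,-0.04,0,0.5],[0,0,0,0,0,0,0.5],[0,0,0,0,0,0,0.5],[0,0,0,0,0,0,0.5]]]'; python3 -c "
from h import *
s=ctrl.get_state();print(s['force'],s['torque'],s['ee_pos'],yaw(s),s['joint_pos'])"
```

```text
time: 13.63
ee_pos: [0.5355, -0.1787, 0.1689]
orientation: [0.683, -0.187, 0.192, -0.68]
force: [-1.4, 1.1, 19.5]
gripper_width: 0.147
[-1.41601222  1.12650334 19.47329999] [0.23544112 0.50972166 0.03915664] [ 0.53548724 -0.17867678  0.16891517] 58.9534077663619 [-0.45250667 -0.04894836  1.82064652 -0.00280567  1.36259196 -1.48087565]
```

```bash
python3 -m inch '[[[0,0.03,0,0,-0.04,0,0.5],[0,0.02,0,0,-0.05,0,0.5],[0,0,0,0,-0.05,0,0.5],[0,0,0,0,-0.05,0,0.5],[0,0,0,0,-0.05,0,0.5],[0,0,0,0,0,0,0.5],[0,0,0,0,0,0,0.5],[0,0,0,0,0,0,0.5]]]'; python3 -c "
from h import *
s=ctrl.get_state();print(s['force'],s['torque'],s['ee_pos'],yaw(s),s['joint_pos'])"
```

```text
time: 14.3
ee_pos: [0.5359, -0.1787, 0.1688]
orientation: [0.701, -0.104, 0.109, -0.697]
force: [-1.9, 1.8, 19.8]
gripper_width: 0.149
[-1.92634481  1.84380475 19.76984142] [0.3037528  0.34658671 0.06017507] [ 0.53588514 -0.17867292  0.16883372] 72.70819980827373 [-0.45238307 -0.0487092   1.82056028 -0.00241055  1.3613785  -1.72090347]
```

```bash
python3 -m inch '[[[0,0.03,0,0,-0.05,0,0.5],[0,0.02,0,0,-0.05,0,0.5],[0,0,0,0,-0.05,0,0.5],[0,0,0,0,-0.05,0,0.5],[0,0,0,0,-0.05,0,0.5],[0,0,0,0,0,0,0.5],[0,0,0,0,0,0,0.5],[0,0,0,0,0,0,0.5]]]'; python3 -c "
from h import *
s=ctrl.get_state();print(s['force'],s['torque'],s['ee_pos'],yaw(s),s['joint_pos'])"
```

```text
time: 14.97
ee_pos: [0.5362, -0.1787, 0.1688]
orientation: [0.709, -0.016, 0.021, -0.705]
force: [-1.9, 2.7, 21.3]
gripper_width: 0.15
[-1.85279868  2.70145856 21.28860765] [0.3709432  0.36806965 0.0772073 ] [ 0.53621568 -0.17874807  0.16876692] 87.0345975105078 [-0.4523522  -0.04846874  1.82044761 -0.00219309  1.36032907 -1.97096586]
```

```bash
python3 -m inch '[[[-0.02,0,0.02,0,-0.05,0,0.5],[-0.02,0,0.02,0,-0.05,0,0.5],[0,0,0,0,-0.04,0,0.5],[0,0,0,0,-0.04,0,0.5],[0,0,0,0,-0.03,0,0.5],[0,0,0,0,0,0,0.5],[0,0,0,0,0,0,0.5],[0,0,0,0,0,0,0.5]]]'; python3 -c "
from h import *
s=ctrl.get_state();print(s['force'],s['torque'],s['ee_pos'],yaw(s),s['joint_pos'])"
```

```text
time: 15.63
ee_pos: [0.5362, -0.1785, 0.1688]
orientation: [0.707, 0.059, -0.053, -0.702]
force: [-0.5, 1.6, 20.9]
gripper_width: 0.153
[-0.47382791  1.5627137  20.92973614] [0.255203   0.15777394 0.09056056] [ 0.53615383 -0.17846914  0.16882503] 99.05835410212103 [-4.51981018e-01 -4.95758847e-02  1.82141920e+00 -2.13536092e-03
  1.35941944e+00 -2.18046596e+00]
```

```bash
python3 -m inch '[[[0,0,0.01,0,-0.03,0,0.5],[0,0,0,0,-0.03,0,0.5],[0,0,0,0,-0.03,0,0.5],[0,0,0,0,-0.03,0,0.5],[0,0,0,0,-0.03,0,0.5],[0,0,0,0,0,0,0.5],[0,0,0,0,0,0,0.5],[0,0,0,0,0,0,0.5]]]'; python3 -c "
from h import *
s=ctrl.get_state();print(s['force'],s['torque'],s['ee_pos'],yaw(s),s['joint_pos'])"
```

```text
time: 16.3
ee_pos: [0.5361, -0.1784, 0.1688]
orientation: [0.701, 0.111, -0.106, -0.696]
force: [1.1, 1.9, 19.6]
gripper_width: 0.146
[ 1.13182357  1.88063125 19.64228797] [0.29579892 0.12507118 0.04538891] [ 0.53612865 -0.17835794  0.16881502] 107.65206135829557 [-4.51859222e-01 -4.96628527e-02  1.82151983e+00 -2.05919653e-03
  1.35948543e+00 -2.33034631e+00]
```

```bash
python3 -m inch '[[[0,0.02,0,0,-0.02,0,0.5],[0,0.01,0,0,-0.02,0,0.5],[0,0,0,0,-0.02,0,0.5],[0,0,0,0,-0.02,0,0.5],[0,0,0,0,-0.02,0,0.5],[0,0,0,0,0,0,0.5],[0,0,0,0,0,0,0.5],[0,0,0,0,0,0,0.5]]]'; python3 -c "
from h import *
s=ctrl.get_state();print(s['force'],s['torque'],s['ee_pos'],yaw(s),s['joint_pos'])"
```

```text
time: 16.97
ee_pos: [0.5362, -0.1784, 0.1688]
orientation: [0.695, 0.146, -0.141, -0.69]
force: [0.4, 0.9, 21.5]
gripper_width: 0.147
[ 0.44063048  0.90134328 21.46896463] [0.26146231 0.22373117 0.02320455] [ 0.53618744 -0.17836234  0.16876284] 113.37524542371949 [-4.51842493e-01 -4.95913534e-02  1.82154192e+00 -2.01416745e-03
  1.35922802e+00 -2.43022544e+00]
```

```bash
python3 -m inch '[[[0,0,0,0,-0.01,0,0.5],[0,0,0,0,-0.01,0,0.5],[0,0,0,0,-0.01,0,0.5],[0,0,0,0,-0.01,0,0.5],[0,0,0,0,0,0,0.5],[0,0,0,0,0,0,0.5],[0,0,0,0,0,0,0.5],[0,0,0,0,0,0,0.5]]]'; python3 -c "
from h import *
s=ctrl.get_state();print(s['force'],s['torque'],s['ee_pos'],yaw(s))
cap('side','side4');crop('side4',280,180,360,260,6,'s5')"
```

```text
time: 17.63
ee_pos: [0.5361, -0.1783, 0.1687]
orientation: [0.692, 0.159, -0.155, -0.687]
force: [-0.3, 1.1, 21.2]
gripper_width: 0.145
[-0.30381699  1.09231207 21.21919229] [ 0.31831563  0.17139605 -0.15638098] [ 0.53614727 -0.17832793  0.16870822] 115.65426280992088
```

View pics/s5.png

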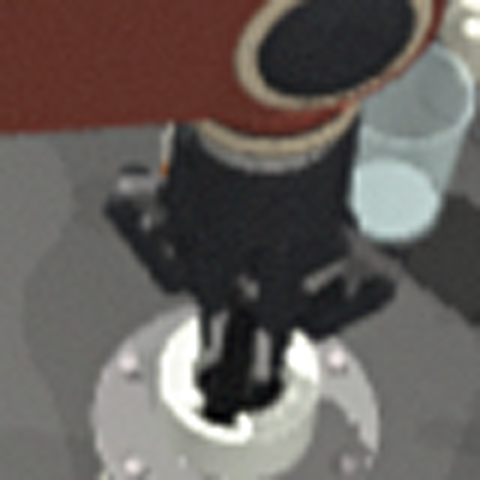

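The wing has turned with the gripper, edge-on at about (240,345), and the moment of -0.16 N m shows it just touching the stop. Easing back half a degree and letting it up slowly.

```bash
python3 -m inch '[[[0,-0.05,0,0,0.01,0,0.5],[0,-0.05,0,0,0,0,0.5],[0,-0.05,0,0,0,0,0.5],[0,-0.05,0,0,0,0,0.5],[0,-0.05,0,0,0,0,0.5],[0,-0.05,0,0,0,0,0.5],[0,-0.05,0,0,0,0,0.5],[0,0,0,0,0,0,0.5]]]'; python3 -c "
from h import *
s=ctrl.get_state();print(s['force'],s['torque'],s['ee_pos'],yaw(s))"
```

```text
time: 18.35
ee_pos: [0.5359, -0.1783, 0.1696]
orientation: [0.693, 0.156, -0.151, -0.688]
force: [4.3, -1.2, 11.2]
gripper_width: 0.149
[ 4.31130584 -1.21984581 11.23119219] [-0.12063087 -0.69933781 -0.00510256] [ 0.53585087 -0.1783032   0.16963354] 115.08767474696872
```

```bash
python3 -m inch '[[[0,-0.05,0,0,0,0,0.5],[0,-0.05,0,0,0,0,0.5],[0,-0.05,0,0,0,0,0.5],[0,-0.05,0,0,0,0,0.5],[0,-0.05,0,0,0,0,0.5],[0,-0.05,0,0,0,0,0.5],[0,-0.05,0,0,0,0,0.5],[0,0,0,0,0,0,0.5]]]'; python3 -c "
from h import *
s=ctrl.get_state();print(s['force'],s['torque'],s['ee_pos'],yaw(s))"
```

```text
time: 19.02
ee_pos: [0.5353, -0.1782, 0.1718]
orientation: [0.693, 0.155, -0.152, -0.688]
force: [4.4, -1.1, 7.3]
gripper_width: 0.151
[ 4.39154303 -1.11101381  7.26814642] [-0.21607537 -0.93653492 -0.10228778] [ 0.53525069 -0.17816452  0.17175402] 115.0825812801164
```

```bash
python3 -m inch '[[[0.03,-0.06,-0.01,0,0,0,0.5],[0.03,-0.06,-0.01,0,0,0,0.5],[0.03,-0.06,-0.01,0,0,0,0.5],[0,-0.06,0,0,0,0,0.5],[0,-0.06,0,0,0,0,0.5],[0,-0.06,0,0,0,0,0.5],[0,-0.06,0,0,0,0,0.5],[0,-0.06,0,0,0,0,0.5]]]'; python3 -c "
from h import *
s=ctrl.get_state();print(s['force'],s['torque'],s['ee_pos'],yaw(s))"
```

```text
time: 19.68
ee_pos: [0.5354, -0.1781, 0.1758]
orientation: [0.692, 0.155, -0.152, -0.688]
force: [4.0, -0.6, 5.9]
gripper_width: 0.147
[ 3.96580674 -0.64588293  5.85347603] [-0.40723136 -0.75922203 -0.00551673] [ 0.53540515 -0.17808983  0.17580509] 115.07884713809787
```

```bash
python3 -m inch '[[[0,-0.06,0,0,0,0,0.5],[0,-0.06,0,0,0,0,0.5],[0,-0.06,0,0,0,0,0.5],[0,-0.06,0,0,0,0,0.5],[0,-0.06,0,0,0,0,0.5],[0,-0.06,0,0,0,0,0.5],[0,-0.06,0,0,0,0,0.5],[0,-0.06,0,0,0,0,0.5]]]'; python3 -c "
from h import *
s=ctrl.get_state();print(s['force'],s['torque'],s['ee_pos'],yaw(s))"
```

```text
time: 20.35
ee_pos: [0.5345, -0.1773, 0.1797]
orientation: [0.692, 0.154, -0.153, -0.689]
force: [3.5, -3.2, 4.9]
gripper_width: 0.15
[ 3.50384165 -3.24827091  4.88082182] [-0.59325723 -0.55897768  0.01753885] [ 0.5345151  -0.17730631  0.17965588] 115.08199136350675
```

```bash
python3 -m inch '[[[0.03,-0.06,-0.04,0,0,0,0.5],[0.02,-0.06,-0.04,0,0,0,0.5],[0,-0.06,-0.02,0,0,0,0.5],[0,-0.06,0,0,0,0,0.5],[0,-0.06,0,0,0,0,0.5],[0,-0.06,0,0,0,0,0.5],[0,-0.06,0,0,0,0,0.5],[0,-0.06,0,0,0,0,0.5]]]'; python3 -c "
from h import *
s=ctrl.get_state();print(s['force'],s['torque'],s['ee_pos'],yaw(s),R.from_quat(s['orientation']).as_matrix()[:,1])"
```

```text
time: 21.02
ee_pos: [0.5346, -0.1769, 0.1831]
orientation: [0.69, 0.153, -0.154, -0.69]
force: [2.0, -5.5, 2.5]
gripper_width: 0.153
[ 1.9958705  -5.49000047  2.49839248] [-1.138991   -0.3705817  -0.05863174] [ 0.53460886 -0.17691603  0.18306063] 115.09925991850587 [-8.25417799e-04 -9.34336082e-04 -9.99999223e-01]
```

```bash
python3 -m inch '[[[0,0,-0.04,0,0,0,0.5],[0,0,-0.04,0,0,0,0.5],[0,0,-0.04,0,0,0,0.5],[0,0,0,0,0,0,0.5],[0,-0.04,0,0,0,0,0.5],[0,-0.05,0,0,0,0,0.5],[0,-0.05,0,0,0,0,0.5],[0,-0.05,0,0,0,0,0.5]]]'; python3 -c "
from h import *
s=ctrl.get_state();print(s['force'],s['torque'],s['ee_pos'],yaw(s),R.from_quat(s['orientation']).as_matrix()[:,1])
cap('side','side5');crop('side5',280,180,360,260,6,'s6')"
```

```text
time: 21.68
ee_pos: [0.5349, -0.1772, 0.185]
orientation: [-0.69, -0.153, 0.154, 0.691]
force: [-1.0, -1.1, 2.4]
gripper_width: 0.15
[-1.04513529 -1.10129512  2.36995732] [-0.22020546  0.3601548  -0.06156944] [ 0.53487831 -0.17719646  0.18502945] 115.1136648338591 [-0.00166339  0.00102589 -0.99999809]
```

View pics/s6.png

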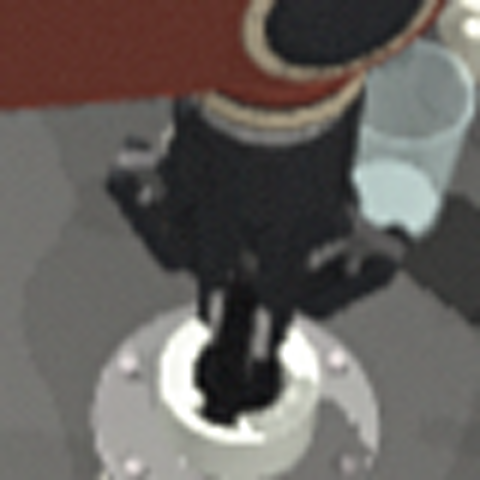

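It is now 5 mm above its locked height with low forces, and the lugs sit in the collar slots at (220,405). Drawing up.

```bash
python3 -m inch '[[[0,-0.1,0,0,0,0,0.5],[0,-0.1,0,0,0,0,0.5],[0,-0.1,0,0,0,0,0.5],[0,-0.1,0,0,0,0,0.5],[0,-0.1,0,0,0,0,0.5],[0,-0.1,0,0,0,0,0.5],[0,-0.1,0,0,0,0,0.5],[0,-0.1,0,0,0,0,0.5]]]'; python3 -c "
from h import *
s=ctrl.get_state();print(s['force'],s['torque'],s['ee_pos'],yaw(s),R.from_quat(s['orientation']).as_matrix()[:,1])"
```

```text
time: 22.4
ee_pos: [0.5354, -0.1774, 0.1933]
orientation: [-0.69, -0.154, 0.154, 0.69]
force: [0.6, -0.4, -1.1]
gripper_width: 0.147
[ 0.58984392 -0.40694891 -1.14230095] [-0.00167874  0.06445554 -0.03888058] [ 0.53538447 -0.17740415  0.19326352] 115.11209754720801 [-2.29293011e-04  4.53920229e-04 -9.99999871e-01]
```

```bash
python3 -m inch '[[[0,-0.15,0,0,0,0,0.5],[0,-0.15,0,0,0,0,0.5],[0,-0.2,0,0,0,0,0.5],[0,-0.2,0,0,0,0,0.5],[0,-0.2,0,0,0,0,0.5],[0,-0.2,0,0,0,0,0.5],[0,-0.2,0,0,0,0,0.5],[0,-0.2,0,0,0,0,0.5]]]'; python3 -c "
from h import *
s=ctrl.get_state();print(s['force'],s['torque'],s['ee_pos'],yaw(s),R.from_quat(s['orientation']).as_matrix()[:,1])"
```

```text
time: 23.07
ee_pos: [0.5355, -0.1776, 0.2088]
orientation: [0.69, 0.154, -0.154, -0.69]
force: [-0.5, -0.4, -0.9]
gripper_width: 0.15
[-0.51568455 -0.42170397 -0.94529822] [ 0.02000012  0.03694634 -0.02561045] [ 0.53546223 -0.17763158  0.20879029] 115.10683619469381 [ 1.19815106e-04 -4.48626785e-05 -9.99999992e-01]
```

```bash
python3 -m inch '[[[0,-0.6,0,0,0,0,0.5],[0,-0.8,0,0,0,0,0.5],[0,-0.8,0,0,0,0,0.5],[0,-0.8,0,0,0,0,0.5],[0,-0.8,0,0,0,0,0.5],[0,-0.8,0,0,0,0,0.5],[0,-0.4,0,0,0,0,0.5],[0,0,0,0,0,0,0.5]]]'; python3 -c "
from h import *
s=ctrl.get_state();print(s['force'],s['ee_pos'],go([.491,.213,.25]))
cap('side','side6');crop('side6',260,150,380,290,4,'s7')"
```

```text
time: 23.73
ee_pos: [0.5361, -0.1779, 0.2604]
orientation: [0.691, 0.154, -0.153, -0.69]
force: [-0.3, 0.1, -0.2]
gripper_width: 0.146
[-0.2672217   0.09755897 -0.19271341] [ 0.53606852 -0.17792671  0.26038137] [12.5   0.98 37.31]
```

View pics/s7.png

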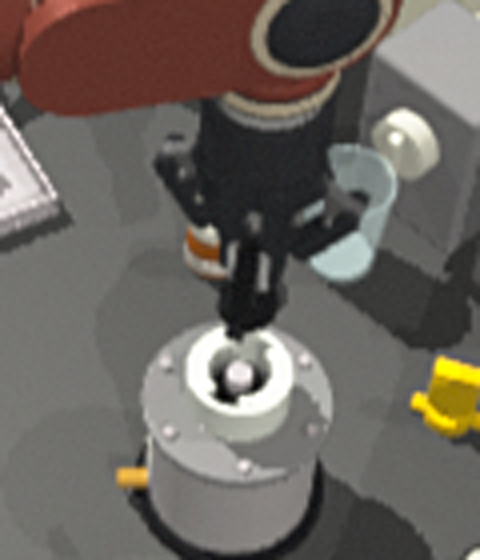

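The cap is out and held at (248,300), and the neck is open with its spring post showing at (238,375). Carrying it to the tray.

```bash
python3 -m inch '[[[0.5,0,1.5,0,0,0,0.5],[0.8,0,2.4,0,0,0,0.5],[0.9,0,2.7,0,0,0,0.5],[0.9,0,2.7,0,0,0,0.5],[0.9,0,2.7,0,0,0,0.5],[0.9,0,2.7,0,0,0,0.5],[0.9,0,2.7,0,0,0,0.5],[0.9,0,2.7,0,0,0,0.5]]]'
python3 -m inch '[[[0.9,0,2.7,0,0,0,0.5],[0.9,0,2.7,0,0,0,0.5],[0.9,0,2.7,0,0,0,0.5],[0.9,0,2.7,0,0,0,0.5],[0.9,0,2.7,0,0,0,0.5],[0.6,0,2.0,0,0,0,0.5],[0.3,0,1.3,0,0,0,0.5],[0,0,0,0,0,0,0.5]]]'
python3 -c "
from h import *
s=ctrl.get_state();print(s['force'],s['ee_pos'],go([.491,.213,.25]),s['joint_pos'])"
```

```text
time: 24.45
ee_pos: [0.5097, 0.0349, 0.2577]
orientation: [-0.69, -0.153, 0.154, 0.69]
force: [0.3, 0.8, -0.1]
gripper_width: 0.15
time: 25.12
ee_pos: [0.4868, 0.2106, 0.2576]
orientation: [-0.689, -0.154, 0.156, 0.69]
force: [0.1, -0.7, -0.6]
gripper_width: 0.15
[ 0.09802031 -0.74074128 -0.60666189] [0.48676409 0.21056664 0.25760175] [0.49 0.76 0.04] [ 2.67255863e-01 -1.88876438e-01  1.79918198e+00  1.23134874e-03
  1.53305405e+00 -1.74563385e+00]
```

```bash
python3 -m inch '[[[0.25,2,0.02,0,0,0,0.5],[0.24,3,0.02,0,0,0,0.5],[0,3,0,0,0,0,0.5],[0,3,0,0,0,0,0.5],[0,3,0,0,0,0,0.5],[0,3,0,0,0,0,0.5],[0,1.5,0,0,0,0,0.5],[0,0.7,0,0,0,0,0.5]]]'
python3 -c "
from h import *
s=ctrl.get_state();print(s['force'],s['ee_pos'],go([.491,.213,.045]),R.from_quat(s['orientation']).as_matrix()[:,1])
cap('side','side7');cap('top','top7');crop('side7',180,120,300,240,4,'s8');crop('top7',165,175,265,275,4.8,'t8')
cv2.imwrite('pics/st8.png',cv2.resize(np.hstack([cv2.imread('pics/s8.png'),cv2.imread('pics/t8.png')]),(800,400)))"
```

```text
time: 25.78
ee_pos: [0.4896, 0.2092, 0.0624]
orientation: [0.69, 0.151, -0.156, -0.69]
force: [-0.6, 0.0, -1.7]
gripper_width: 0.151
[-0.5501043   0.02612218 -1.66100936] [0.48961743 0.20919915 0.06237586] [0.3  1.74 0.28] [-0.00689726 -0.00199432 -0.99997422]
```

View pics/st8.png

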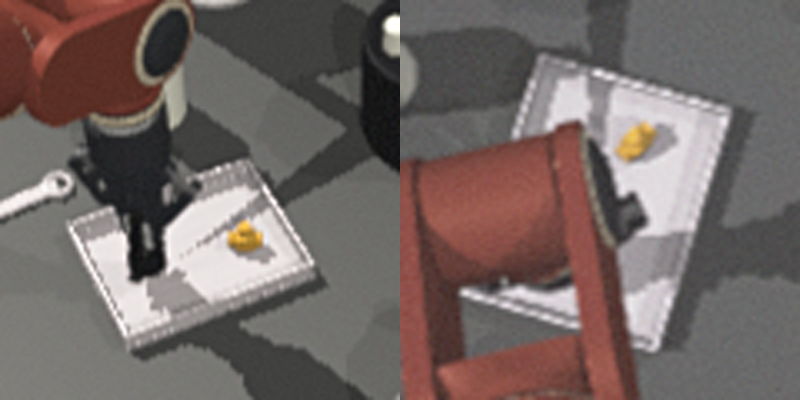

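The cap is upright at (148,260) in the left panel, over the near half and clear of the walls and the elbow. Lowering slowly.

```bash
python3 -m inch '[[[0.1,0.4,0.1,0,0,0,0.5],[0.1,0.4,0.1,0,0,0,0.5],[0.1,0.3,0.08,0,0,0,0.5],[0,0.1,0,0,0,0,0.5],[0,0.1,0,0,0,0,0.5],[0,0,0,0,0,0,0.5],[0,0,0,0,0,0,0.5],[0,0,0,0,0,0,0.5]]]'
python3 -c "
from h import *
s=ctrl.get_state();print(s['force'],s['ee_pos'],R.from_quat(s['orientation']).as_matrix()[:,1])"
```

```text
time: 26.55
ee_pos: [0.4944, 0.2141, 0.0537]
orientation: [-0.69, -0.154, 0.154, 0.69]
force: [0.8, -0.7, -0.4]
gripper_width: 0.148
[ 0.78025897 -0.73743132 -0.36420105] [0.49436465 0.21414059 0.05372772] [ 3.54200449e-04  8.36493373e-05 -9.99999934e-01]
```

```bash
python3 -m inch '[[[0,0.2,0,0,0,0,0.5],[0,0.2,0,0,0,0,0.5],[0,0.2,0,0,0,0,0.5],[0,0.2,0,0,0,0,0.5],[0,0.1,0,0,0,0,0.5],[0,0.05,0,0,0,0,0.5],[0,0,0,0,0,0,0.5],[0,0,0,0,0,0,0.5]]]'
python3 -c "
from h import *
s=ctrl.get_state();print(s['force'],s['ee_pos'])"
python3 -m inch '[[[0,0.04,0,0,0,0,0.5],[0,0.04,0,0,0,0,0.5],[0,0.04,0,0,0,0,0.5],[0,0.04,0,0,0,0,0.5],[0,0,0,0,0,0,0.5],[0,0,0,0,0,0,0.5],[0,0,0,0,0,0,0.5],[0,0,0,0,0,0,0.5]]]'
python3 -c "
from h import *
s=ctrl.get_state();print(s['force'],s['ee_pos'])"
```

```text
time: 27.22
ee_pos: [0.4942, 0.2141, 0.044]
orientation: [0.69, 0.154, -0.154, -0.69]
force: [-0.5, 0.2, -1.0]
gripper_width: 0.151
[-0.4635904   0.19657046 -0.98250633] [0.49423214 0.21412906 0.04399918]
time: 27.88
ee_pos: [0.4942, 0.2141, 0.0424]
orientation: [-0.69, -0.154, 0.154, 0.69]
force: [-0.6, 0.1, -0.8]
gripper_width: 0.15
[-0.62569799  0.08164086 -0.83723378] [0.49422963 0.21413933 0.04241997]
```

```bash
for i in 1 2; do python3 -m inch '[[[0,0.03,0,0,0,0,0.5],[0,0.03,0,0,0,0,0.5],[0,0.03,0,0,0,0,0.5],[0,0.03,0,0,0,0,0.5],[0,0,0,0,0,0,0.5],[0,0,0,0,0,0,0.5],[0,0,0,0,0,0,0.5],[0,0,0,0,0,0,0.5]]]'
python3 -c "
from h import *
s=ctrl.get_state();print(s['force'],s['ee_pos'])"; done
```

```text
time: 28.55
ee_pos: [0.4942, 0.2141, 0.0412]
orientation: [0.69, 0.154, -0.154, -0.69]
force: [1.4, -0.6, -1.4]
gripper_width: 0.153
[ 1.40369373 -0.5708616  -1.40115825] [0.4942303  0.21409335 0.04120369]
time: 29.22
ee_pos: [0.4944, 0.2142, 0.0409]
orientation: [0.69, 0.154, -0.154, -0.69]
force: [-3.1, -0.3, 6.2]
gripper_width: 0.147
[-3.10666427 -0.2934483   6.20827395] [0.49439062 0.21422032 0.04086614]
```

Contact came at the expected height. Easing the load off, then opening.

```bash
python3 -m inch '[[[0,-0.03,0,0,0,0,0.5],[0,-0.03,0,0,0,0,0.5],[0,0,0,0,0,0,0.5],[0,0,0,0,0,0,1.5],[0,0,0,0,0,0,1.7],[0,0,0,0,0,0,2.0],[0,0,0,0,0,0,2.5],[0,0,0,0,0,0,3.0]]]'
python3 -m inch '[[[0,0,0,0,0,0,3.5],[0,0,0,0,0,0,4.0],[0,0,0,0,0,0,4.5],[0,0,0,0,0,0,4.5],[0,0,0,0,0,0,4.5],[0,-0.3,0,0,0,0,4.5],[0,-0.5,0,0,0,0,4.5],[0,-1,0,0,0,0,4.5]]]'
python3 -c "
from h import *
s=ctrl.get_state();print(s['force'],s['ee_pos'])
cap('side','side8');crop('side8',190,140,290,240,5,'s9')"
```

```text
time: 29.88
ee_pos: [0.4941, 0.2141, 0.0404]
orientation: [0.69, 0.154, -0.154, -0.69]
force: [-1.5, -0.7, -0.1]
gripper_width: 0.35
time: 30.55
ee_pos: [0.4934, 0.2139, 0.0581]
orientation: [0.69, 0.153, -0.154, -0.69]
force: [-0.1, -1.3, -0.0]
gripper_width: 0.528
[-0.08829509 -1.26116411 -0.01088874] [0.49336295 0.21386417 0.05813975]
```

View pics/s9.png

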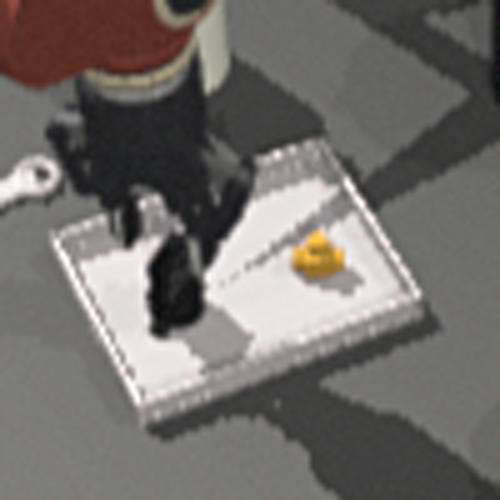

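The cap stands upright at (175,285) in the crop, clear of both fingers. Retreating straight up, then moving aside for a final look.

```bash
python3 -m inch '[[[0,-2,0,0,0,0,4.5],[0,-2.5,0,0,0,0,4.5],[0,-2.5,0,0,0,0,4.5],[0,-2.5,0,0,0,0,4.5],[0,-2.5,0,0,0,0,4.5],[0,-2.5,0,0,0,0,4.5],[0,-2.5,0,0,0,0,4.5],[0,-2,0,0,0,0,4.5]]]'
python3 -m inch '[[[-1,0,-2.5,0,0,0,4.5],[-1,0,-2.5,0,0,0,4.5],[-1,0,-2.5,0,0,0,4.5],[-1,0,-2.5,0,0,0,4.5],[-1,0,-2.5,0,0,0,4.5],[-1,0,-2.5,0,0,0,4.5],[-1,0,-2.5,0,0,0,4.5],[0,0,0,0,0,0,4.5]]]'
python3 - <<'E'
from h import *
s=ctrl.get_state();print(s['force'],s['ee_pos'])
cap('side','side9');cap('top','top9');crop('side9',190,140,290,240,4,'s10');crop('top9',165,175,265,275,4,'t10')
cv2.imwrite('pics/st10.png',np.hstack([cv2.imread('pics/s10.png'),cv2.imread('pics/t10.png')]))
for n,b in(('side',(200,160,280,225)),('top',(175,185,255,265))):
    P=np.array([w(n,n+'9',u,v) for v in range(b[1],b[3]) for u in range(b[0],b[2])])
    S=P[(P[:,2]>.045)&(P[:,2]<.08)&(P[:,0]>.42)&(P[:,0]<.56)]
    d=S.mean(0)-[.535,.202,0];a=np.radians(-14.5);print(n,len(S),S.mean(0),np.percentile(S[:,2],95),'tray xy',d[0]*np.cos(a)+d[1]*np.sin(a),-d[0]*np.sin(a)+d[1]*np.cos(a))
E
```

```text
time: 31.27
ee_pos: [0.4948, 0.2143, 0.2521]
orientation: [-0.69, -0.155, 0.152, 0.69]
force: [0.6, 0.5, 0.5]
gripper_width: 0.525
time: 31.93
ee_pos: [0.5054, 0.0224, 0.2496]
orientation: [0.691, 0.153, -0.152, -0.69]
force: [-0.3, 0.5, 0.1]
gripper_width: 0.528
[-0.32871994  0.50962048  0.09565382] [0.50540616 0.02238816 0.24960364]
side 72 [0.49187778 0.2082979  0.05882563] 0.06644685800164081 tray xy -0.04332554823131196 -0.0046996443414860254
top 61 [0.49305957 0.21152899 0.06161461] 0.06597886283443732 tray xy -0.04299040106703887 -0.0012755724519334828
```

View pics/st10.png

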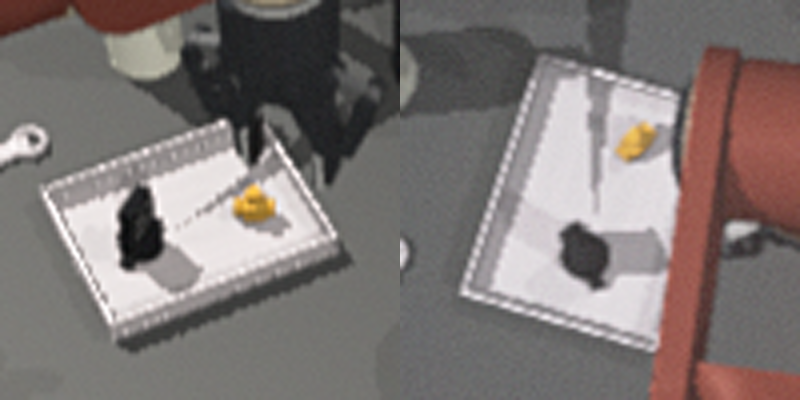

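View pics/side9.png

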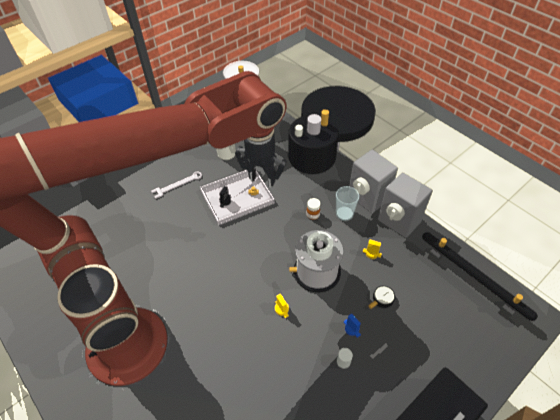

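The cap stands wing up in the near half of the tray, at side (225,196), with its top at about 65 mm. The elbow at (253,190) and the other bystanders are where they were, and the robot touches nothing. Handing in.

```bash
python3 -c "
from bench import ctrl
print(ctrl.job_done())"
```

```text
the job is handed in; nothing more can be done
None
```

The tank is open. The cap stands on its underside, wing up, in the near half of the drip tray, released, and I handed the job in at about 32 s of the 54 s allowed.

- **Pressing and turning:** I pressed the cap about 11 mm, until the wrist read 22 N, and turned it 68° anticlockwise at readings of 19.5 to 22 N. I eased off when a light 0.16 N m touch showed the stop. Sideways force read at most about 6 N. Forces were only read at the end of each move, so brief peaks in between were not seen.
- **Lifting:** The cap came up freely. It needed small sideways corrections on the way out.
- **Setting down:** The cap touched the tray floor at about 6 N. I took that load off before letting go.
- **Last checks:** The cap is at about x = -43 mm and y = -1 to -5 mm in the tray's axes, with its top at about 65 mm (64 expected). The two cameras differ by about 3 mm in y. By eye, the elbow and the other bystanders look unmoved. The flask and part of the tray were partly hidden by the arm in the last pictures, so I could not check those fully.

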